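# Seat a housing against fence and stop under the laser marker and hold it

## Robot

A 7-joint arm with a two-finger parallel gripper is mounted at the origin on the work surface. World frame = base frame: x ahead of the robot, y to its left, z up, the work surface at z = 0. Lengths are in m, angles in rad, forces in N, time in s.
With the tool pointing down it reaches from about 0.4 to 0.85 m from the base axis. Payload 4.5 kg.
Tool frame: the origin (TCP) lies on the mounting face of the last link; the fingertips stand 173 mm ahead of it and the grasp point (between the pads) lies 155 mm ahead of it; z points along the fingers, y is the line along which they close (so a half turn about z gives the same grasp; the last joint's range is limited). The gripper opens to 85 mm and grips with 20 to 120 N. Pads are 22 mm wide; open, the fingers measure 114 mm over their backs; the gripper's body (76 mm by 85 mm) begins 54 mm behind the grasp point. The pads swing forward as they close: fully open they stand 13 mm farther back than shut.
Start: joints at [1.135, 0.689, -0.195, 1.565, 0.157, 0.902, -0.215], TCP at [0.283, -0.557, 0.405] pointing down, gripper open.
Joint ranges: [-3.01, 3.01], [-0.46, 2.08], [-1.47, 1.51], [0.13, 2.56], [-1, 4.14], [0.04, 2.09], [-2.66, 2.66]. Speed limits (rad/s): [2.57, 2.57, 3.14, 3.14, 3.14, 3.14, 3.14].

## Interface

Orientations are given as a unit quaternion [w, x, y, z].
In Python, from plant import monitor, snapshot, calibration, order gives the robot as it stands.
- The arm moves only by the shell command python3 -m jog 'ROWS' [OPENING] [FORCE]. ROWS is JSON, a list of rows, each an object of numbers: "x", "y", "z": the shift along the world's x, y, z in m; "spin": the turn about the world's z in degrees. A call has 1 to 20 rows; each row is the pose to reach, as a shift and turn from the pose commanded when the call began; what a row does not reach only later rows make up. A row lasts 1/8 s, in which the tool goes at most 62.5 mm and 10.7 degrees, less where a joint would pass 70% of its speed; a pose out of reach is approached as far as the arm can. A call with a gripper value outside its range is refused whole. OPENING is the finger opening in m, from 0 to 0.0854, set as the call begins (- or left out, the last holds). The fingers move at their own pace and stop on an object; FORCE is the grip in N (left out, the last holds). Time passes only in rows, so rows that repeat a pose let the fingers close. It gives the time, the measured TCP pose, the force, the opening and the grip force at its end, in the units of the state.
- monitor.get_obs(): the state, without advancing time (a new reading comes with each control period).
- snapshot(name): name is "scene" or "top"; returns (picture, depth): 420x560x3 uint8, red, green, blue; 420x560 float32, m along the optical axis (not along the pixel's ray), 0 where there is no reading.
- calibration(name): a dict with "vfov" (degrees; the focal length in pixels is half the picture's height over the tangent of half this angle, whatever the lens; pixels are square), "cx", "cy" (the principal point, pixels), "rvec" (rotation vector, rad) and "tvec" (3), from world to camera coordinates, as OpenCV has them. Camera axes: x right, y down, z forward; pixel columns grow to the right and rows downward; lengths in m; the calibration is good to about 2 mm. A picture is of the moment at which its call begins. calibration takes no time and is no camera call.
- order.sign_off(): hands the job in; it is judged then, once.
The state is a dict: "time_s": time; "joint_positions": joint angles; "qvel": joint speeds; "effort": joint torques, N m; "position": TCP position; "orientation": TCP orientation; "wrist_force": force on the tool from outside, world axes, zero at the start; "moment": the same for the moment, N m; "grip_width": opening from 0.0 (shut) to 1.0 (fully open); "finger_force": force on a finger pad.
Only numpy, scipy, OpenCV 4.12 (cv2) and the standard library are available. Lean on these libraries where they do the work, as an engineer would, in place of code of your own. Each camera call takes 0.05 s, during which the arm holds its last target. There are 200 camera calls.

## Task

Put the blue-capped setting gauge back, standing fully down, in its own blue-tagged slot of the gauge rack. Then bring the black housing home on the slotted bed, one short end against the stop block and its long side flat against the fence, and hold it there with one diagonal push that presses it firmly against the fence and down onto the bed at the same time. Finish while you are still holding that push for the pilot-light check, and leave everything else where it is.

Things in the scene. Friction and masses are not known exactly. Their poses are not given: they have to be found in the camera images.
- gauge_blue_c (a point): centre (half-way up, 40 mm above its foot) of the blue-capped setting gauge: an upright square aluminium bar 25 x 25 x 80 mm, 135 g, top 18 mm blue. It stands loose on the bed between the housing and the fence. Its x and y axes are normal to its sides, z is up.
- slot_blue (a point): centre of the floor of the blue-tagged slot: a square pocket 29 x 29 mm and 30 mm deep with a small lead-in, in a grey block 36 mm high; x and y are normal to the pocket's walls (x runs along the rack's row), z is up. A blue tag lies on top beside the pocket (33 mm towards -y) and on the two long faces of the block. The seated gauge's centre is 40 mm above this point. The three blocks stand in any order, 62 mm apart, on the rack.
- slot_red (a point): the same point of the red-tagged slot, which is empty and must stay so
- slot_yellow (a point): the same point of the yellow-tagged slot, in which the yellow gauge stands
- gauge_blue: the same blue gauge, origin at the centre of its foot
- housing: the black die-cast housing, 90 mm (its x) by 120 mm (its y) by 32 mm high, about 0.45 kg, loose on the bed; origin at the centre of its underside. Its two upper long edges are bevelled at 45 degrees, 10 mm wide and 10 mm high (the bevel runs from 22 mm up on the side face to 32 mm up on top). It is too wide to be gripped; it slides easily on the bed (friction about 0.3).
- bed: aluminium T-slot bed, 340 (x) x 540 (y) x 30 mm high, fixed; origin at the centre of its underside, its top 30 mm above
- fence: aluminium fence rail, 20 mm thick and 25 mm high, fixed on the bed. Its origin lies on the bed's top in the corner between fence and stop: the fence's face is its plane x = 0 (the housing belongs on the -x side, where the robot is; x points into the fence), and the rail runs from y = +20 mm to -280 mm. The housing's centre when home is at x = -45 mm, y = -60 mm.
- stop: dark steel stop block on the bed at the +y end of the fence, 20 mm thick, 25 mm high, standing out 75 mm from the fence towards -x; same origin as the fence, its face is the plane y = 0 and the housing's short end comes against it, moving towards +y
- gauge_yellow: yellow-capped gauge standing in the yellow slot, leave alone; origin at its foot
- gauge_red: red-capped gauge standing on the bed's near corner on the laser's side, leave alone; origin at its foot
- clamp: small loose steel clamp strap, 22 x 75 x 22 mm, lying on the bed in its corner nearest the robot on the rack's side, leave alone; origin under its centre
- caliper: caliper lying on the bench in front of the bed at the right, 235 mm long and 12 mm high, leave alone; origin under its centre
- driver: orange-handled screwdriver, 150 mm long, 26 mm high, lying on the bed's laser end, leave alone; origin under its centre
- laser_head: fixed laser marking head on the bench at the right end of the bed, 140 mm high, 115 mm wide, origin on the bench below its lens, which faces +y; keep clear (a fume nozzle on a stand, about 140 mm high, is fixed beyond the fence)
Things that resemble listed ones, but are neither listed nor needed, are in the scene too. What is shaped like the gauge_blue but green is not meant.

How it is judged:
On the way:
1. the blue gauge stands fully down in the blue slot, let go (horizontal distance between gauge_blue_c and slot_blue below 0.006 m and z of gauge_blue_c in the frame of slot_blue below 0.044 m and angle between gauge_blue_c's own z axis and vertical below 0.12 rad and contact force between gauge_blue and the arm below 0.1 N and contact force between gauge_blue and the fingers below 0.1 N), for 0.3 s.
At the end, for the whole second after the job is handed in: Blue gauge upright and fully down (4 mm) in the blue slot. Housing flat on the bed, at rest, within 3 mm of the fence and 3.5 mm of the stop, parallel to the fence within 2 degrees, pressed by the arm against the fence with over 2.5 N and onto the bed with over 8 N, weight included (horizontal distance between gauge_blue_c and slot_blue below 0.006 m and z of gauge_blue_c in the frame of slot_blue below 0.044 m and angle between gauge_blue_c's own z axis and vertical below 0.12 rad and x of housing in the frame of fence above -0.048 m and y of housing in the frame of fence between -0.0635 and -0.057 m and angle between the x axis of housing and the x axis of fence, either way round below 0.035 rad and angle between housing's own z axis and vertical below 0.03 rad and linear speed of housing below 0.01 m/s and contact force between housing and fence above 2.5 N and contact force between housing and bed above 8 N); the arm keeps its last pose, push and grip.
It fails at once if another thing on the bench was shifted by more than 15 mm (distance of any of gauge_yellow, gauge_red, clamp, caliper, driver from where it was at the start of the episode above 0.015 m).
It also fails if it takes over 72 s, if anything falls off the work surface, if the arm or the gripper's body presses on something with over 40 N, if the wrist force passes 120 N, or if a joint passes its speed limit or range.

## Working session

There is one attempt and no reset: what is moved stays moved. The work goes in short steps, Python scripts to look and compute and a shell command to move; the robot and the scene stay as the last step left them, time stands still between calls to the robot, and variables do not carry over. Pictures are saved under pics/ and viewed, at most 10 in all, crops included, and the job is handed in when it is done.

```bash
mkdir -p pics; ls; cat > h.py <<'E'
import numpy as np,cv2
from plant import monitor,snapshot,calibration,order
def cam(n):
    c=calibration(n);f=210/np.tan(np.radians(c["vfov"])/2)
    return c,f,cv2.Rodrigues(np.array(c["rvec"],float))[0],np.array(c["tvec"],float).ravel()
def ray(n,px,z):
    c,f,R,t=cam(n);px=np.atleast_2d(np.array(px,float))
    d=np.c_[(px[:,0]-c["cx"])/f,(px[:,1]-c["cy"])/f,np.ones(len(px))]@R
    o=-R.T@t
    return o+d*((z-o[2])/d[:,2])[:,None]
def cloud(n,dep):
    c,f,R,t=cam(n);v,u=np.mgrid[:420,:560]
    p=np.stack([(u-c["cx"])/f*dep,(v-c["cy"])/f*dep,dep],-1)
    return (p-t)@R
def save(n,img,box=None,s=1):
    if box: img=img[box[1]:box[3],box[0]:box[2]]
    cv2.imwrite("pics/"+n,cv2.resize(img[:,:,::-1],None,fx=s,fy=s,interpolation=cv2.INTER_CUBIC))
E
python3 - <<'E'
from h import *
for n in("scene","top"):
    p,d=snapshot(n);save(n+"0.png",p,None,1.4);np.savez(n+"0.npz",p=p,d=d);print(calibration(n), (d>0).mean())
o=monitor.get_obs();print(o)
E
```

```text
pics
{'vfov': 56.44945454495835, 'cx': 277.5710212475118, 'cy': 209.32800691834817, 'rvec': array([ 1.59773476,  1.88577397, -0.83235843]), 'tvec': array([ 0.12717788, -0.31024341,  1.34403117])} 0.9959736394557823
{'vfov': 45.87231471474746, 'cx': 275.5125218433789, 'cy': 207.09464262423046, 'rvec': array([ 2.12289341, -2.10638598,  0.1747081 ]), 'tvec': array([-0.0233602 ,  0.55055951,  1.02365405])} 0.9959438775510204
{'time_s': 0.1, 'joint_positions': array([ 1.13479458,  0.68987867, -0.19447175,  1.56625443,  0.15730548,
        0.90250535, -0.21512382]), 'qvel': array([ 0.00117028, -0.00091241, -0.00133316, -0.00320655, -0.00043435,
        0.00100853,  0.00106433]), 'effort': array([-3.77559336e-03, -5.40610349e+01, -1.27168659e+00, -1.58986509e+01,
        9.33342992e-03,  4.41364653e-03,  6.28836801e-06]), 'position': array([ 0.28276531, -0.55703776,  0.40397233]), 'orientation': array([-7.83943121e-04,  9.72534715e-01,  2.32756399e-01, -2.69662575e-04]), 'wrist_force': array([0.37657102, 0.35807573, 0.6153424 ]), 'moment': array([0.01040309, 0.0091836 , 0.01656515]), 'finger_force': 0.0, 'grip_width': 1.0012477569604814}
```

View pics/scene0.png

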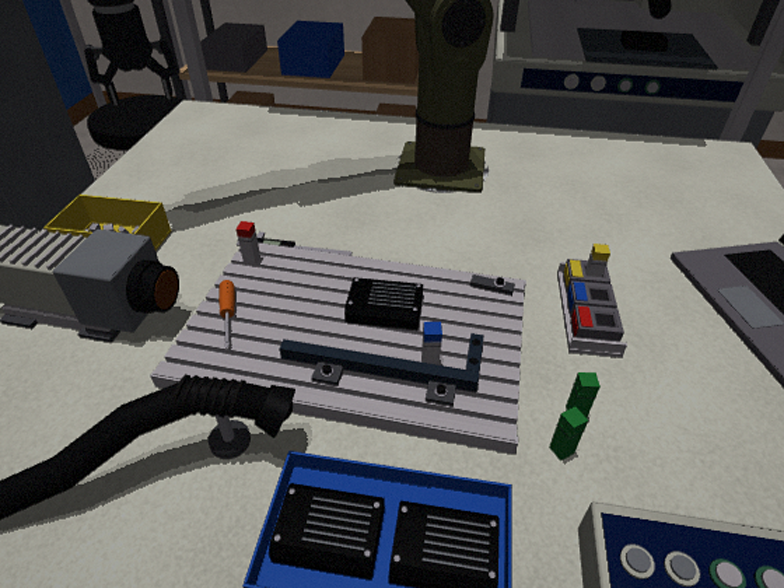

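View pics/top0.png

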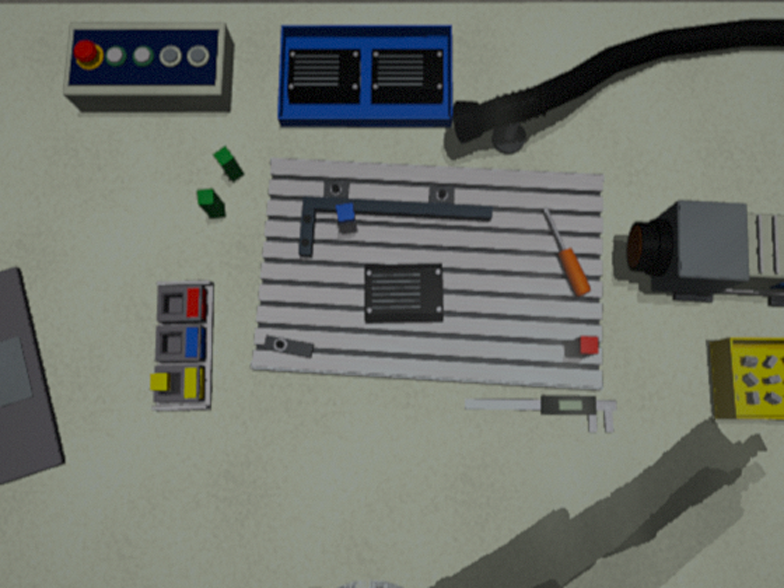

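The top view (displayed pixels) has +x up and +y left. The blue gauge stands at (345,213) right next to the fence, the housing is at (403,293), and the stop is at (307,230). The blue slot is the middle one at (173,343), and the yellow gauge stands in the lower slot. Green look-alikes sit on the bench at (210,200) and (228,163).

```bash
cat > m.py <<'E'
from h import *
import sys
def load(n,fresh):
    if fresh: return snapshot(n)
    q=np.load(n+"0.npz");return q["p"],q["d"]
def rect(P): 
    (c,s,a)=cv2.minAreaRect((P[:,:2]*1000).astype(np.float32));return np.round(c,1),np.round(s,1),round(a,2)
def run(fresh=False,names=("top","scene")):
  for n in names:
    p,d=load(n,fresh);C=cloud(n,d);X,Y,Z=C[...,0],C[...,1],C[...,2]
    h=cv2.cvtColor(p,cv2.COLOR_RGB2HSV);H,S,V=[h[...,i].astype(int) for i in range(3)]
    area=(X>.3)&(X<.8)&(Y>-.5)&(Y<.5)
    blue=(H>100)&(H<130)&(S>130)&(V>60)&area
    k,l,st,_=cv2.connectedComponentsWithStats(blue.astype(np.uint8))
    print(n)
    for i in range(1,k):
        if st[i,4]<15: continue
        m=l==i;P=C[m];zt=np.percentile(P[:,2],90);T=P[P[:,2]>zt-.006]
        print("blue",st[i],"ztop",round(zt,4),"mean",T.mean(0).round(4),rect(T))
    m=area&(Z>.053)&(Z<.070)&(V<90)
    k,l,st,_=cv2.connectedComponentsWithStats(m.astype(np.uint8))
    for i in range(1,k):
        if st[i,4]>500: print("housingtop",st[i],C[l==i][:,2].mean().round(4),rect(C[l==i]))
    m=area&(Z>.045)&(Z<.062)&(X>.5)&(Y<.3)&(V<110)
    k,l,st,_=cv2.connectedComponentsWithStats(m.astype(np.uint8))
    for i in range(1,k):
        if st[i,4]>200: 
            P=C[l==i];print("dark",st[i],P.min(0).round(3),P.max(0).round(3),np.median(P[:,2]).round(4))
if __name__=="__main__": run(len(sys.argv)>1)
E
python3 m.py
python3 - <<'E'
from h import *
q=np.load("top0.npz");save("topA.png",q["p"],(170,105,370,240),4)
s=np.load("top0.npz");C=cloud("top",s["d"])
for u,v in [(124,217),(124,245),(124,273),(287,207),(246,151),(300,149),(219,165),(130,246)]: print(u,v,C[v,u].round(4))
E
```

```text
top
blue [240 144  13  15 157] ztop 0.1135 mean [0.6576 0.0419 0.1112] (array([658.1,  42.3]), array([25.9, 25.3]), 8.84)
blue [132 234  10  21 172] ztop 0.0511 mean [0.469  0.2796 0.0488] (array([468.7, 279.7]), array([44. , 18.8]), 1.14)
housingtop [ 213  140  139   43 1392] 0.0563 (array([647.1, -32.6]), array([299.8,  95.5]), 87.59)
housingtop [ 260  188   57   43 2211] 0.0621 (array([546.5, -46.1]), array([ 90.4, 120.1]), 1.57)
dark [ 213  140  139   43 1613] [ 0.605 -0.184  0.045] [0.701 0.119 0.062] 0.0559
dark [260 188  56  18 218] [ 0.553 -0.105  0.05 ] [0.594 0.015 0.062] 0.0591
dark [261 215  56  16 332] [ 0.501 -0.107  0.045] [0.532 0.012 0.062] 0.0576
scene
blue [410 201  10  14 101] ztop 0.0486 mean [0.4683 0.28   0.0472] (array([466.3, 280.1]), array([49.9, 19.9]), 0.97)
blue [303 230  13   9 108] ztop 0.111 mean [0.6592 0.0424 0.1098] (array([658.5,  42.3]), array([24.6, 24.1]), 9.93)
housingtop [ 246  198   56   31 1313] 0.0608 (array([552.7, -46. ]), array([ 84.8, 120.2]), 1.48)
housingtop [ 199  238  146   36 1317] 0.055 (array([648.3, -32.6]), array([299.2,  98.1]), 87.19)
dark [ 246  198   56   34 1039] [ 0.511 -0.106  0.045] [0.596 0.015 0.062] 0.0605
dark [ 199  238  146   39 1799] [ 0.604 -0.184  0.045] [0.703 0.118 0.062] 0.0544
124 217 [0.5333 0.3226 0.0125]
124 245 [0.4695 0.3166 0.0177]
124 273 [0.4055 0.2969 0.0658]
287 207 [ 0.5489 -0.0439  0.0625]
246 151 [0.6581 0.0424 0.1118]
300 149 [ 0.6791 -0.0717  0.0595]
219 165 [0.6432 0.1059 0.0558]
130 246 [0.4642 0.2934 0.0484]
```

View pics/topA.png

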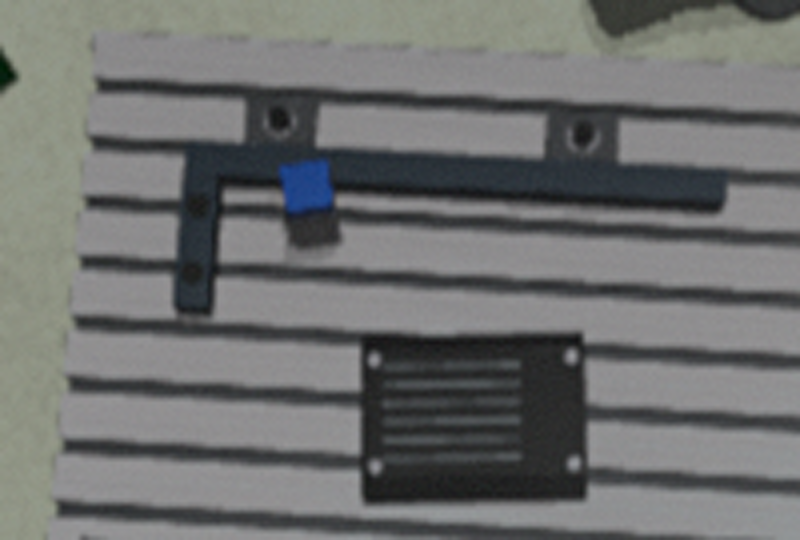

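```bash
cat > rack.py <<'E'
from m import *
for n in("top","scene"):
    q=np.load(n+"0.npz");p,d=q["p"],q["d"];C=cloud(n,d);X,Y,Z=C[...,0],C[...,1],C[...,2]
    h=cv2.cvtColor(p,cv2.COLOR_RGB2HSV).astype(int);H,S,V=[h[...,i] for i in range(3)]
    R=(X>.36)&(X<.58)&(Y>.24)&(Y<.37)
    print(n,"zhist",np.histogram(Z[R],np.arange(0,.06,.004)))
    for lo,hi in((.042,.056),(.006,.02)):
        P=C[R&(Z>lo)&(Z<hi)];print(lo,"medz",np.median(P[:,2]).round(4),rect(P))
    for nm,m in(("red",(H<8)|(H>172)),("blue",(H>100)&(H<130)),("yel",(H>22)&(H<35))):
        P=C[R&m&(S>110)&(V>50)&(Z>.040)&(Z<.056)];print(nm,len(P),np.median(P,0).round(4),rect(P))
    # dark pocket: pixels whose height is well below block top inside outline
    save("rack_%s.png"%n,p,(100,190,160,300) if n=="top" else (385,160,465,260),5 if n=="top" else 5.5)
    # fence L
    area=(X>.58)&(X<.72)&(Y>-.2)&(Y<.14)&(V<110)&(Z>.049)&(Z<.06)
    l=cv2.connectedComponentsWithStats(area.astype(np.uint8));i=1+np.argmax(l[2][1:,4]);P=C[l[1]==i]
    print("L",rect(P))
    A=P[(P[:,1]<.02)]; # fence-rail: near/far edges
    b=np.polyfit(A[:,1],A[:,0],1);r=A[:,0]-np.polyval(b,A[:,1]);print("rail yaw",-np.degrees(np.arctan(b[0])),"mid at y=.1",np.polyval(b,.1),np.percentile(r,[2,98]))
    B=P[(P[:,0]<.66)&(P[:,1]>.07)];b=np.polyfit(B[:,0],B[:,1],1);r=B[:,1]-np.polyval(b,B[:,0]);print("stop yaw",np.degrees(np.arctan(b[0])),"mid at x=.68",np.polyval(b,.68),np.percentile(r,[2,98]))
E
python3 rack.py
```

```text
top zhist (array([1064,  201,  351,  239,  172,   95,   79,  238,  146,   88,  271,
       1137,  615,   31]), array([0.   , 0.004, 0.008, 0.012, 0.016, 0.02 , 0.024, 0.028, 0.032,
       0.036, 0.04 , 0.044, 0.048, 0.052, 0.056]))
0.042 medz 0.0469 (array([467.2, 301.4]), array([180.3,  72.6]), 1.3)
0.006 medz 0.0119 (array([471.3, 307.6]), array([213.7, 118.9]), 0.09)
red 191 [0.5279 0.2811 0.0485] (array([530.8, 279.5]), array([47.4, 24.6]), 3.13)
blue 188 [0.4684 0.2794 0.0485] (array([468.6, 277.4]), array([23. , 44.3]), 88.6)
yel 219 [0.4068 0.2773 0.048 ] (array([405.9, 297.6]), array([47.4, 68.2]), 2.51)
L (array([647.1, -32.8]), array([300.4,  95.5]), 87.59)
rail yaw -2.9529651366651426 mid at y=.1 0.6894380154650745 [-0.00932648  0.01043581]
stop yaw -2.6772677269400815 mid at x=.68 0.10508383771322488 [-0.00954363  0.01014879]
scene zhist (array([423, 112, 219,  93,  76, 102, 179, 170, 108, 128, 299, 897,  86,
        16]), array([0.   , 0.004, 0.008, 0.012, 0.016, 0.02 , 0.024, 0.028, 0.032,
       0.036, 0.04 , 0.044, 0.048, 0.052, 0.056]))
0.042 medz 0.0457 (array([468.1, 301.6]), array([181.6,  69.8]), 1.8)
0.006 medz 0.0105 (array([469.1, 300.9]), array([205.5,  85.3]), 2.05)
red 130 [0.5322 0.2814 0.0471] (array([530.9, 279.4]), array([51. , 23.8]), 0.75)
blue 111 [0.4698 0.2795 0.0471] (array([465.1, 277.3]), array([53.4, 25.3]), 0.97)
yel 94 [0.4048 0.2777 0.0469] (array([407.4, 278.6]), array([49.1, 24. ]), 10.61)
L (array([647.7, -32.6]), array([299.2,  99.5]), 87.19)
rail yaw -2.8518330893510466 mid at y=.1 0.6930429787334799 [-0.01180423  0.00871085]
stop yaw -2.065107123713119 mid at x=.68 0.10627782483876655 [-0.00935289  0.00937666]
```

```bash
python3 - <<'E'
import cv2,numpy as np
a=cv2.imread("pics/rack_top.png");b=cv2.imread("pics/rack_scene.png");h=550
b=cv2.resize(b,None,fx=h/b.shape[0],fy=h/b.shape[0]);a=cv2.resize(a,None,fx=h/a.shape[0],fy=h/a.shape[0])
c=np.hstack([a,b]);print(a.shape,b.shape);cv2.imwrite("pics/rack.png",c)
E
```

```text
(550, 300, 3) (550, 440, 3)
```

View pics/rack.png

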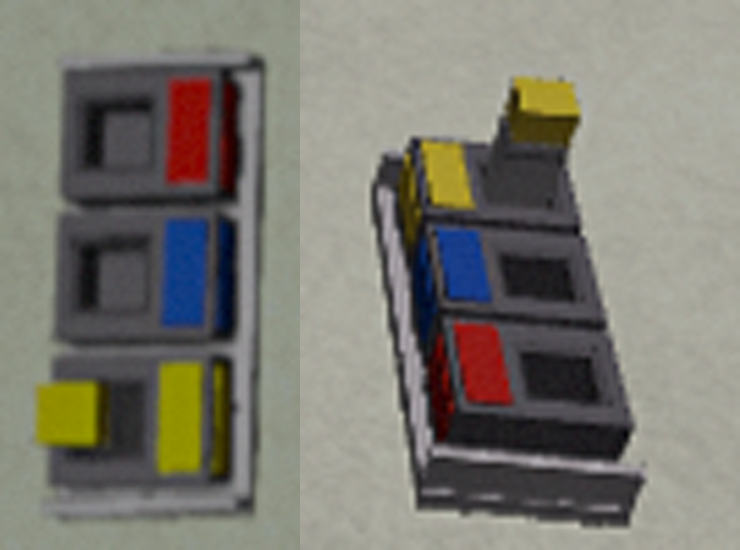

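The left half is the top view: the blue pocket's rim is centred at about (111,275), with its tag at (186,271). The right half is the scene view: the blue pocket is at about (538,279). The red slot is empty and the yellow gauge is in its own slot.

```bash
python3 - <<'E'
from h import *
for n,a in(("top",[(111,275),(186,271),(115,133),(187,131)]),("scene",[(538,279),(465,265),(560,377),(483,364)])):
    a=np.array(a,float); px=a/5+[100,190] if n=="top" else (a-[300,0])/5.5+[385,160]
    print(n,ray(n,px-.0,.047).round(4))
# gauge top in both views by ray of cap-top pixels' blob
E
```

```text
top [[0.4664 0.3109 0.047 ]
 [0.4683 0.2785 0.047 ]
 [0.5284 0.3133 0.047 ]
 [0.5295 0.2818 0.047 ]]
scene [[0.4735 0.3117 0.047 ]
 [0.4695 0.2814 0.047 ]
 [0.5339 0.3135 0.047 ]
 [0.5313 0.283  0.047 ]]
```

```bash
python3 -m jog '[{"x":0.19,"y":0.3,"z":0,"spin":-10},{"x":0.19,"y":0.3,"z":0,"spin":-10},{"x":0.19,"y":0.3,"z":0,"spin":-10},{"x":0.19,"y":0.3,"z":0,"spin":-10},{"x":0.19,"y":0.3,"z":0,"spin":-10},{"x":0.19,"y":0.3,"z":0,"spin":-17.7},{"x":0.375,"y":0.599,"z":-0.05,"spin":-17.7},{"x":0.375,"y":0.599,"z":-0.05,"spin":-17.7},{"x":0.375,"y":0.599,"z":-0.05,"spin":-17.7},{"x":0.375,"y":0.599,"z":-0.1,"spin":-17.7},{"x":0.375,"y":0.599,"z":-0.1,"spin":-17.7},{"x":0.375,"y":0.599,"z":-0.1,"spin":-17.7},{"x":0.375,"y":0.599,"z":-0.1,"spin":-17.7},{"x":0.375,"y":0.599,"z":-0.1,"spin":-17.7},{"x":0.375,"y":0.599,"z":-0.1,"spin":-17.7}]' 0.085 40
```

```text
time_s: 1.98
position: [0.6577, 0.0396, 0.3053]
orientation: [0.001, 0.997, 0.079, 0.0]
wrist_force: [-0.8, -1.1, 0.1]
grip_width: 0.995
finger_force: 0.0
```

```bash
python3 -m jog '[{"z":-0.03},{"z":-0.058},{"z":-0.058},{"z":-0.058}]' && python3 -m jog '[{},{},{},{},{},{}]' 0.015 40
```

```text
validation failed for argument at $[0]...
```

```bash
python3 -m jog '[{"x":0,"y":0,"z":-0.03,"spin":0},{"x":0,"y":0,"z":-0.058,"spin":0},{"x":0,"y":0,"z":-0.058,"spin":0},{"x":0,"y":0,"z":-0.058,"spin":0}]'; python3 -c "
from plant import monitor;print(monitor.get_obs()['position'])"
```

```text
time_s: 2.48
position: [0.6584, 0.0409, 0.2481]
orientation: [0.0, 0.997, 0.08, 0.001]
wrist_force: [-0.6, 0.2, 1.1]
grip_width: 0.996
finger_force: 0.0
[0.65843569 0.04085487 0.24813334]
```

```bash
python3 -m jog '[{"x":0,"y":0,"z":0,"spin":0},{"x":0,"y":0,"z":0,"spin":0},{"x":0,"y":0,"z":0,"spin":0},{"x":0,"y":0,"z":0,"spin":0},{"x":0,"y":0,"z":0,"spin":0},{"x":0,"y":0,"z":0,"spin":0}]' 0.01 40; python3 -m jog '[{"x":0,"y":0,"z":0.04,"spin":0},{"x":0,"y":0,"z":0.09,"spin":0},{"x":0,"y":0,"z":0.09,"spin":0}]'
```

```text
time_s: 3.22
position: [0.6581, 0.0418, 0.2471]
orientation: [0.0, 0.997, 0.08, 0.0]
wrist_force: [-0.9, -0.3, 5.1]
grip_width: 0.285
finger_force: 42.6
time_s: 3.6
position: [0.6595, 0.0417, 0.3405]
orientation: [-0.0, 0.997, 0.08, 0.004]
wrist_force: [0.2, -0.1, -1.9]
grip_width: 0.284
finger_force: 42.0
```

```bash
python3 -m jog '[{"x":-0.04,"y":0.05,"z":0,"spin":-7.6},{"x":-0.08,"y":0.1,"z":0,"spin":-7.6},{"x":-0.11,"y":0.15,"z":0,"spin":-7.6},{"x":-0.14,"y":0.2,"z":0,"spin":-7.6},{"x":-0.17,"y":0.24,"z":0,"spin":-7.6},{"x":-0.19,"y":0.2705,"z":0,"spin":-7.6},{"x":-0.19,"y":0.2705,"z":0,"spin":-7.6},{"x":-0.19,"y":0.2705,"z":-0.03,"spin":-7.6},{"x":-0.19,"y":0.2705,"z":-0.06,"spin":-7.6},{"x":-0.19,"y":0.2705,"z":-0.06,"spin":-7.6},{"x":-0.19,"y":0.2705,"z":-0.06,"spin":-7.6}]'
python3 - <<'E'
from h import *
ims=[]
for n,b in(("top",(90,180,170,290)),("scene",(375,130,475,250))):
    p,d=snapshot(n);np.savez(n+"1.npz",p=p,d=d)
    c=p[b[1]:b[3],b[0]:b[2]];ims.append(cv2.resize(c[:,:,::-1],None,fx=600/c.shape[0],fy=600/c.shape[0],interpolation=cv2.INTER_CUBIC)[:,:400]);print(600/c.shape[0],b)
cv2.imwrite("pics/hover.png",np.hstack(ims))
E
```

```text
time_s: 4.97
position: [0.4686, 0.3116, 0.277]
orientation: [0.0, 1.0, 0.014, 0.0]
wrist_force: [0.3, -0.7, -1.2]
grip_width: 0.283
finger_force: 41.8
5.454545454545454 (90, 180, 170, 290)
5.0 (375, 130, 475, 250)
```

View pics/hover.png

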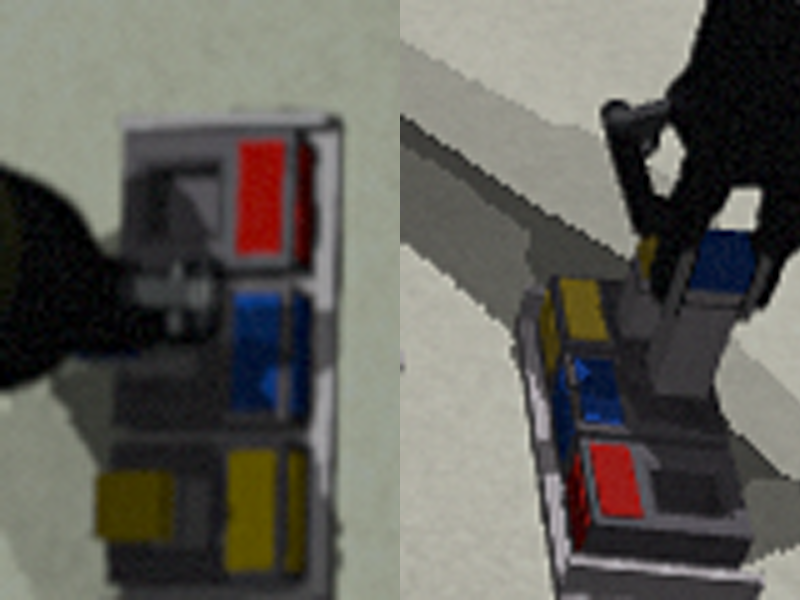

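The hover picture shows the gauge held over the blue block. In the scene half the cap is at (725,262), the foot is near (685,390), and the gripper hides it from the top camera. Next I'll measure the held gauge against the rack in the same scene frame.

```bash
python3 - <<'E'
from m import *
n="scene";q=np.load("scene1.npz");p,d=q["p"],q["d"];C=cloud(n,d);X,Y,Z=C[...,0],C[...,1],C[...,2]
h=cv2.cvtColor(p,cv2.COLOR_RGB2HSV).astype(int);H,S,V=[h[...,i] for i in range(3)]
B=(H>100)&(H<130)&(S>110)&(Z>.115)&(Z<.16)&(abs(X-.47)<.04)&(abs(Y-.31)<.04)
P=C[B];print(len(P),P.min(0),P.max(0),"z",np.percentile(P[:,2],[2,98]))
G=(Z>.066)&(Z<.12)&(abs(X-.47)<.03)&(abs(Y-.312)<.022)
P=C[G];print("body",len(P),np.percentile(P,[2,10,50,90,98],axis=0).round(4))
# +x face only
f=P[P[:,0]>np.percentile(P[:,0],50)];
for z in np.arange(.066,.12,.009):
    s=P[(P[:,2]>z)&(P[:,2]<z+.009)];
    if len(s)>5: print(round(z,3),len(s),"xmax",np.percentile(s[:,0],[50,90]).round(4),"y",np.percentile(s[:,1],[3,97]).round(4))
# rack from this and earlier scene frame: block +x faces as reference
for nm in("scene0.npz","scene1.npz"):
    q=np.load(nm);D=cloud(n,q["d"]);T=D[(D[...,2]>.02)&(D[...,2]<.043)&(D[...,0]>.54)&(D[...,0]<.58)&(D[...,1]>.26)&(D[...,1]<.345)]
    print(nm,"red block +x face",len(T),np.median(T,0).round(4))
q=np.load("scene1.npz");
E
```

```text
161 [0.45688142 0.28077333 0.11791324] [0.4836426  0.34444009 0.15941443] z [0.12256911 0.15541793]
body 285 [[0.4628 0.2929 0.0671]
 [0.4751 0.2991 0.0719]
 [0.4811 0.3094 0.0952]
 [0.4827 0.3233 0.1161]
 [0.4836 0.3292 0.1192]]
0.066 47 xmax [0.4814 0.483 ] y [0.2992 0.3238]
0.075 40 xmax [0.4811 0.4827] y [0.2996 0.3237]
0.084 45 xmax [0.4813 0.4825] y [0.2989 0.3231]
0.093 41 xmax [0.4812 0.4827] y [0.2992 0.3243]
0.102 50 xmax [0.481  0.4824] y [0.293  0.3291]
0.111 62 xmax [0.4811 0.4829] y [0.2913 0.3307]
scene0.npz red block +x face 401 [0.5588 0.3006 0.0291]
scene1.npz red block +x face 396 [0.5586 0.3015 0.0295]
```

```bash
python3 -m jog '[{"x":0,"y":0.0005,"z":-0.008,"spin":0},{"x":0,"y":0.0005,"z":-0.012,"spin":0},{"x":0,"y":0.0005,"z":-0.016,"spin":0},{"x":0,"y":0.0005,"z":-0.02,"spin":0},{"x":0,"y":0.0005,"z":-0.024,"spin":0},{"x":0,"y":0.0005,"z":-0.024,"spin":0}]'
```

```text
time_s: 5.82
position: [0.4679, 0.3126, 0.2523]
orientation: [0.0, 1.0, 0.014, -0.0]
wrist_force: [-0.3, 0.5, -0.5]
grip_width: 0.284
finger_force: 41.8
```

```bash
python3 -m jog '[{"x":0,"y":0,"z":-0.005,"spin":0},{"x":0,"y":0,"z":-0.01,"spin":0},{"x":0,"y":0,"z":-0.014,"spin":0},{"x":0,"y":0,"z":-0.017,"spin":0},{"x":0,"y":0,"z":-0.017,"spin":0}]'
```

```text
time_s: 6.45
position: [0.4679, 0.3127, 0.2354]
orientation: [0.0, 1.0, 0.014, -0.0]
wrist_force: [-0.0, 0.4, -0.6]
grip_width: 0.288
finger_force: 41.8
```

```bash
python3 -m jog '[{"x":0,"y":0,"z":-0.002,"spin":0},{"x":0,"y":0,"z":-0.003,"spin":0},{"x":0,"y":0,"z":-0.003,"spin":0}]'; python3 -m jog '[{"x":0,"y":0,"z":0,"spin":0},{"x":0,"y":0,"z":0,"spin":0},{"x":0,"y":0,"z":0,"spin":0},{"x":0,"y":0,"z":0,"spin":0}]' 0.06; python3 -m jog '[{"x":0,"y":0,"z":0.03,"spin":0},{"x":0,"y":0,"z":0.08,"spin":0},{"x":0,"y":0,"z":0.1,"spin":0},{"x":-0.05,"y":-0.05,"z":0.12,"spin":0},{"x":-0.05,"y":-0.1,"z":0.12,"spin":0},{"x":-0.05,"y":-0.15,"z":0.12,"spin":0},{"x":-0.05,"y":-0.2,"z":0.12,"spin":0},{"x":-0.05,"y":-0.2,"z":0.12,"spin":0}]'
cat > g.py <<'E'
from m import *
for n in("top","scene"):
    p,d=snapshot(n);np.savez(n+"2.npz",p=p,d=d);C=cloud(n,d);X,Y,Z=C[...,0],C[...,1],C[...,2]
    h=cv2.cvtColor(p,cv2.COLOR_RGB2HSV).astype(int);H,S,V=[h[...,i] for i in range(3)]
    B=(H>100)&(H<130)&(S>110)&(Z>.065)&(Z<.14)&(abs(X-.47)<.05)&(abs(Y-.31)<.05)
    P=C[B];
    if len(P): t=np.percentile(P[:,2],95);T=P[P[:,2]>t-.005];print(n,len(P),"top z",t.round(4),rect(T))
    Yl=(H>22)&(H<35)&(S>110)&(Z>.065)&(Z<.14)&(abs(X-.405)<.05)&(abs(Y-.31)<.05);P=C[Yl];print("yellow",len(P),np.percentile(P[:,2],95) if len(P) else 0)
E
python3 g.py; python3 -c "
from m import *;run(True)"
```

```text
time_s: 6.82
position: [0.468, 0.3127, 0.2331]
orientation: [-0.0, 1.0, 0.014, 0.0]
wrist_force: [-1.8, -0.3, 2.3]
grip_width: 0.286
finger_force: 42.2
time_s: 7.32
position: [0.468, 0.3127, 0.2327]
orientation: [0.0, 1.0, 0.014, -0.0]
wrist_force: [0.1, -0.6, -0.5]
grip_width: 0.703
finger_force: 0.0
time_s: 8.32
position: [0.4176, 0.1085, 0.3529]
orientation: [0.001, 1.0, 0.01, -0.001]
wrist_force: [-0.2, 0.2, -0.1]
grip_width: 0.703
finger_force: 0.0
yellow 0 0
scene 148 top z 0.0967 (array([468.8, 312. ]), array([26.6, 25.5]), 3.74)
yellow 130 0.09695063705382152
top
housingtop [ 214  140  138   43 1390] 0.0564 (array([646. , -32.7]), array([299.1,  94.8]), 87.21)
housingtop [ 260  188   57   42 1994] 0.0621 (array([546.5, -46. ]), array([ 89.5, 119.9]), 1.32)
dark [ 213  140  139   44 1690] [ 0.605 -0.184  0.045] [0.704 0.119 0.062] 0.0559
dark [260 188  56  14 245] [ 0.562 -0.104  0.049] [0.594 0.015 0.062] 0.0592
dark [261 213  56  18 342] [ 0.501 -0.106  0.045] [0.536 0.012 0.062] 0.0578
scene
blue [428 190  12   8  74] ztop 0.0967 mean [0.4694 0.3119 0.0954] (array([468.8, 312.2]), array([23.6, 26.1]), 88.78)
blue [410 201  10  14 101] ztop 0.0487 mean [0.4683 0.2799 0.0472] (array([465.6, 280.1]), array([50. , 18.8]), 1.86)
housingtop [ 246  198   56   31 1311] 0.0608 (array([552.4, -45.9]), array([ 83.2, 119.9]), 1.24)
housingtop [ 199  238  146   36 1339] 0.055 (array([650. , -32.8]), array([300.4,  94.9]), 88.29)
dark [ 246  199   56   33 1034] [ 0.511 -0.106  0.045] [0.596 0.015 0.062] 0.0605
dark [ 199  238  146   38 1711] [ 0.607 -0.184  0.045] [0.703 0.118 0.058] 0.0546
```

The blue gauge is seated: its top is at 0.0967 m, the same height as the yellow gauge's. Next is the housing. I'll use the open fingers as a two-point pusher on its near long side.

```bash
python3 -m jog '[{"x":0.04,"y":-0.05,"z":0,"spin":-4.3},{"x":0.042,"y":-0.1,"z":0,"spin":-4.3},{"x":0.042,"y":-0.155,"z":0,"spin":-4.3},{"x":0.042,"y":-0.155,"z":0,"spin":-4.3},{"x":0.042,"y":-0.155,"z":-0.05,"spin":-4.3},{"x":0.042,"y":-0.155,"z":-0.1,"spin":-4.3},{"x":0.042,"y":-0.155,"z":-0.13,"spin":-4.3},{"x":0.042,"y":-0.155,"z":-0.14,"spin":-4.3},{"x":0.042,"y":-0.155,"z":-0.146,"spin":-4.3},{"x":0.042,"y":-0.155,"z":-0.146,"spin":-4.3}]' 0.06; python3 -m jog '[{"x":0.008,"y":0,"z":0,"spin":0},{"x":0.016,"y":-0.001,"z":0,"spin":0},{"x":0.024,"y":-0.001,"z":0,"spin":0},{"x":0.032,"y":-0.0015,"z":0,"spin":0},{"x":0.038,"y":-0.002,"z":0,"spin":0},{"x":0.044,"y":-0.002,"z":0,"spin":0},{"x":0.05,"y":-0.0025,"z":0,"spin":0},{"x":0.05,"y":-0.0025,"z":0,"spin":0}]'; python3 - <<'E'
from m import *
run(True)
p,d=snapshot("scene");save("push1.png",p,(180,60,420,240),3.3)
E
```

```text
time_s: 9.78
position: [0.4604, -0.0418, 0.2073]
orientation: [-0.0, 1.0, -0.023, 0.001]
wrist_force: [-0.2, 0.3, 0.4]
grip_width: 0.702
finger_force: 0.0
time_s: 10.78
position: [0.511, -0.0449, 0.2067]
orientation: [0.0, 1.0, -0.024, 0.001]
wrist_force: [0.5, 0.1, -0.4]
grip_width: 0.7
finger_force: 0.0
top
blue [108 235  13  14 149] ztop 0.0988 mean [0.4676 0.3086 0.1042] (array([419.1, 139.3]), array([385.6,  27.4]), 73.91)
blue [132 234   9  21 170] ztop 0.051 mean [0.4675 0.2778 0.0549] (array([423.5, 123. ]), array([356.7,  45.6]), 74.02)
blue [143 234   3  17  20] ztop 0.0419 mean [0.4721 0.2661 0.0402] (array([472.9, 265.8]), array([32.8,  2.2]), 0.45)
dark [313 145  39  12 377] [ 0.666 -0.184  0.045] [ 0.69  -0.1    0.062] 0.0559
scene
blue [428 190  12   8  74] ztop 0.0965 mean [0.4694 0.3117 0.0954] (array([468.3, 312.4]), array([25.6, 24.2]), 3.4)
blue [410 201  10  14 102] ztop 0.0486 mean [0.4686 0.28   0.0473] (array([467.7, 280.2]), array([19., 49.]), 89.83)
housingtop [ 242  194   59   43 1451] 0.0609 (array([558.7, -49.4]), array([120.7, 111.4]), 86.98)
housingtop [ 200  238  145   35 1312] 0.055 (array([647.9, -32.5]), array([299. ,  96.8]), 87.33)
dark [ 241  197   60   42 1122] [ 0.502 -0.112  0.045] [0.617 0.012 0.062] 0.0604
dark [ 199  238  146   38 1723] [ 0.606 -0.184  0.045] [0.703 0.118 0.058] 0.0545
```

View pics/push1.png

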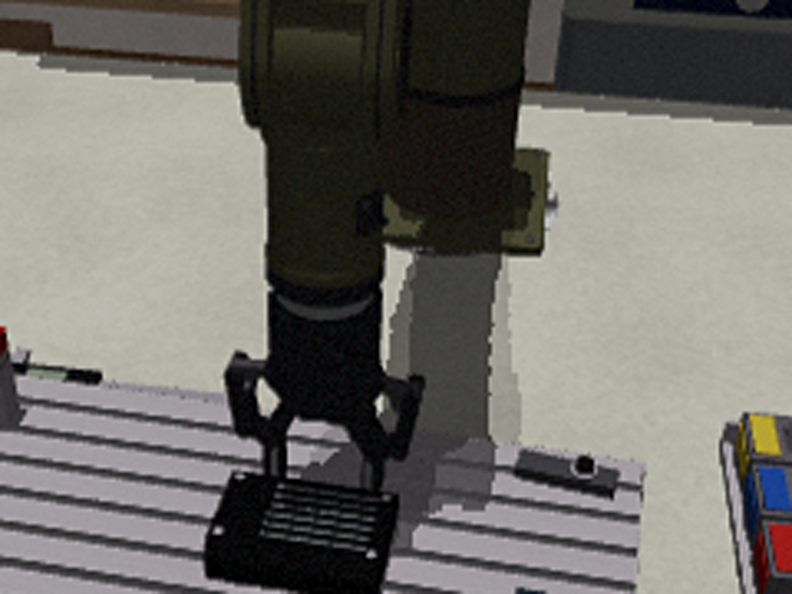

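The scene view shows both fingers behind the housing's near side at (275,460) and (370,470). The housing is now parallel to the fence at about -3° yaw and sliding well, so I'll keep pushing.

```bash
python3 -m jog '[{"x":0.007,"y":0,"z":0,"spin":0},{"x":0.014,"y":-0.0005,"z":0,"spin":0},{"x":0.021,"y":-0.001,"z":0,"spin":0},{"x":0.028,"y":-0.001,"z":0,"spin":0},{"x":0.035,"y":-0.0015,"z":0,"spin":0},{"x":0.042,"y":-0.002,"z":0,"spin":0},{"x":0.047,"y":-0.002,"z":0,"spin":0},{"x":0.052,"y":-0.0025,"z":0,"spin":0},{"x":0.052,"y":-0.0025,"z":0,"spin":0}]'; python3 -m jog '[{"x":-0.02,"y":0,"z":0,"spin":0},{"x":-0.04,"y":0,"z":0.03,"spin":0},{"x":-0.06,"y":-0.02,"z":0.08,"spin":0},{"x":-0.1,"y":-0.06,"z":0.08,"spin":0},{"x":-0.1,"y":-0.1,"z":0.08,"spin":0},{"x":-0.1,"y":-0.1,"z":0.08,"spin":0}]'
cat > hs.py <<'E'
from m import *
def hs():
  for n in("top","scene"):
    p,d=snapshot(n);C=cloud(n,d);Z=C[...,2]
    m=(Z>.0585)&(Z<.068)&(C[...,0]>.56)&(C[...,0]<.70)&(C[...,1]>-.2)&(C[...,1]<.13)
    l=cv2.connectedComponentsWithStats(m.astype(np.uint8));i=1+np.argmax(l[2][1:,4]);P=C[l[1]==i];c,s,a=rect(P)
    print(n,len(P),c,s,a,"z",np.median(P[:,2]))
    a=(a+45)%90-45;th=np.radians(-2.7);v=np.array([681,95.7]);w=c-v
    print("  local",np.round([np.cos(th)*w[0]+np.sin(th)*w[1],-np.sin(th)*w[0]+np.cos(th)*w[1]],1),"yaw",a)
    save("hs_%s.png"%n,p,(160,90,400,270),3.3)
hs()
E
python3 hs.py; python3 -c "
from plant import monitor;o=monitor.get_obs();print(o['joint_positions'].round(2),o['position'])"
```

```text
time_s: 12.05
position: [0.5628, -0.0473, 0.2068]
orientation: [0.0, 1.0, -0.023, 0.001]
wrist_force: [-0.3, -0.2, 0.3]
grip_width: 0.703
finger_force: 0.1
time_s: 12.8
position: [0.462, -0.1511, 0.2874]
orientation: [0.002, 1.0, -0.027, 0.002]
wrist_force: [0.4, 0.2, 1.1]
grip_width: 0.704
finger_force: 0.0
top 1924 [618.7 -52.4] [120.4  84.3] 86.56 z 0.06303573301175118
  local [ -55.3 -150.9] yaw -3.4399999999999977
scene 1380 [621.8 -52.4] [120.2  79. ] 87.58 z 0.061846370486391064
  local [ -52.2 -150.7] yaw -2.420000000000016
[ 0.24  0.71 -0.04  2.09  0.07  0.34 -1.47] [ 0.462643   -0.14738536  0.28698483]
```

```bash
python3 -m jog '[{"x":0.04,"y":0,"z":0.02,"spin":10},{"x":0.09,"y":0,"z":0.02,"spin":20},{"x":0.147,"y":0.001,"z":0.02,"spin":30},{"x":0.147,"y":0.001,"z":0.02,"spin":40},{"x":0.147,"y":0.001,"z":0.02,"spin":50},{"x":0.147,"y":0.001,"z":0.02,"spin":60},{"x":0.147,"y":0.001,"z":0.02,"spin":70},{"x":0.147,"y":0.001,"z":0.02,"spin":80},{"x":0.147,"y":0.001,"z":0.02,"spin":90},{"x":0.147,"y":0.001,"z":0.02,"spin":90},{"x":0.147,"y":0.001,"z":0.02,"spin":90},{"x":0.147,"y":0.001,"z":-0.02,"spin":90},{"x":0.147,"y":0.001,"z":-0.055,"spin":90},{"x":0.147,"y":0.001,"z":-0.07,"spin":90},{"x":0.147,"y":0.001,"z":-0.08,"spin":90},{"x":0.147,"y":0.001,"z":-0.08,"spin":90}]'; python3 - <<'E'
from m import *
exec(open("hs.py").read())
o=monitor.get_obs();print(o['joint_positions'].round(2))
E
```

```text
time_s: 14.9
position: [0.6092, -0.1461, 0.2069]
orientation: [0.0, 0.724, 0.69, 0.0]
wrist_force: [-0.6, 0.6, -0.1]
grip_width: 0.703
finger_force: 0.0
top 1923 [618.3 -52.2] [120.   84.7] 87.4 z 0.06303107703328582
  local [ -55.7 -150.7] yaw -2.5999999999999943
scene 1383 [622.8 -52.4] [120.6  79. ] 88.06 z 0.06188472515975921
  local [ -51.2 -150.7] yaw -1.9399999999999977
[ 0.38  0.98 -0.41  1.68  0.61  0.61 -0.42]
```

View pics/hs_scene.png

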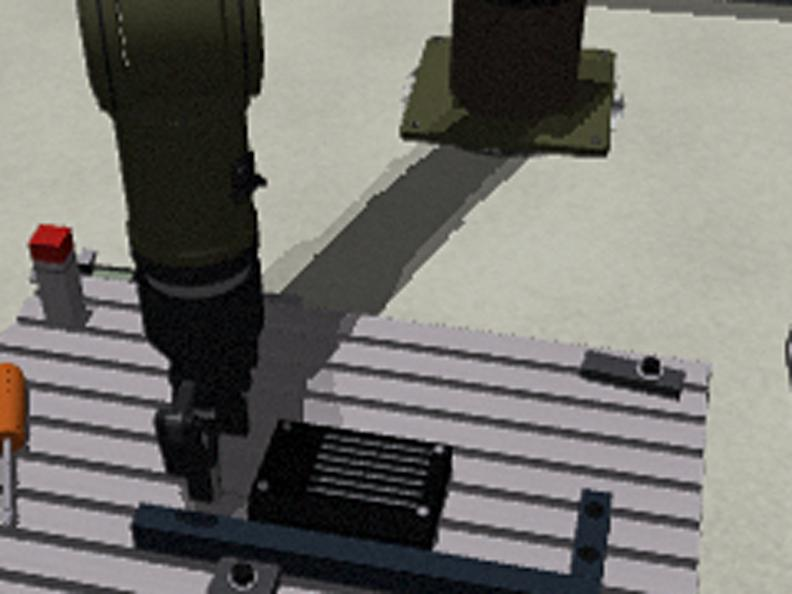

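The tool is now beyond the housing's laser-side end, with its fingers at (200,470) in the picture and the rail at (330,550). I'll push towards the stop at (590,540).

```bash
python3 -m jog '[{"x":0.0005,"y":0.01,"z":0,"spin":0},{"x":0.001,"y":0.018,"z":0,"spin":0},{"x":0.001,"y":0.025,"z":0,"spin":0},{"x":0.0015,"y":0.032,"z":0,"spin":0},{"x":0.002,"y":0.04,"z":0,"spin":0},{"x":0.002,"y":0.048,"z":0,"spin":0},{"x":0.0025,"y":0.056,"z":0,"spin":0},{"x":0.003,"y":0.064,"z":0,"spin":0},{"x":0.0035,"y":0.072,"z":0,"spin":0},{"x":0.004,"y":0.08,"z":0,"spin":0},{"x":0.004,"y":0.088,"z":0,"spin":0},{"x":0.0045,"y":0.095,"z":0,"spin":0},{"x":0.005,"y":0.1,"z":0,"spin":0},{"x":0.005,"y":0.103,"z":0,"spin":0},{"x":0.005,"y":0.103,"z":0,"spin":0}]'; python3 hs.py
```

```text
time_s: 16.88
position: [0.6139, -0.0425, 0.2066]
orientation: [-0.0, 0.723, 0.691, 0.0]
wrist_force: [0.3, -0.8, 0.2]
grip_width: 0.701
finger_force: 0.2
top 1591 [621.7  30.3] [116.3  84.8] 88.11 z 0.06302283243984233
  local [-56.2 -68.1] yaw -1.8899999999999864
scene 1465 [626.4  20.8] [136.   81.3] 85.22 z 0.061809742167462496
  local [-51.  -77.4] yaw -4.780000000000001
```

```bash
python3 -m jog '[{"x":0,"y":0.004,"z":0,"spin":0},{"x":0.0005,"y":0.007,"z":0,"spin":0},{"x":0.0005,"y":0.008,"z":0,"spin":0},{"x":0.0005,"y":0.009,"z":0,"spin":0},{"x":0.0005,"y":0.01,"z":0,"spin":0},{"x":0.0005,"y":0.01,"z":0,"spin":0}]'
```

```text
time_s: 17.73
position: [0.6144, -0.0331, 0.2066]
orientation: [-0.0, 0.723, 0.69, 0.0]
wrist_force: [-0.4, -1.0, -2.0]
grip_width: 0.7
finger_force: 0.7
```

```bash
python3 -m jog '[{"x":0,"y":0.001,"z":0,"spin":0},{"x":0,"y":0.0015,"z":0,"spin":0},{"x":0,"y":0.0015,"z":0,"spin":0}]'; python3 -m jog '[{"x":0,"y":0.001,"z":0,"spin":0},{"x":0,"y":0.0015,"z":0,"spin":0},{"x":0,"y":0.0015,"z":0,"spin":0}]'
```

```text
time_s: 18.1
position: [0.6144, -0.0322, 0.2067]
orientation: [0.0, 0.724, 0.69, -0.0]
wrist_force: [-0.1, -2.8, -0.4]
grip_width: 0.705
finger_force: 1.5
time_s: 18.48
position: [0.6143, -0.0318, 0.2067]
orientation: [0.001, 0.724, 0.69, -0.001]
wrist_force: [-0.2, -5.5, -0.1]
grip_width: 0.702
finger_force: 2.8
```

Contact with the stop: the force rose to 5.5 N while the tool stalled. Now back off and go around to the near side.

```bash
python3 -m jog '[{"x":0,"y":-0.01,"z":0,"spin":0},{"x":0,"y":-0.025,"z":0,"spin":0},{"x":0,"y":-0.025,"z":0.05,"spin":0},{"x":0,"y":-0.025,"z":0.09,"spin":-8},{"x":-0.03,"y":0,"z":0.09,"spin":-18},{"x":-0.069,"y":0.03,"z":0.09,"spin":-28},{"x":-0.069,"y":0.072,"z":0.09,"spin":-38},{"x":-0.069,"y":0.072,"z":0.09,"spin":-48},{"x":-0.069,"y":0.072,"z":0.09,"spin":-58},{"x":-0.069,"y":0.072,"z":0.09,"spin":-68},{"x":-0.069,"y":0.072,"z":0.09,"spin":-78},{"x":-0.069,"y":0.072,"z":0.09,"spin":-88},{"x":-0.069,"y":0.072,"z":0.09,"spin":-90},{"x":-0.069,"y":0.072,"z":0.09,"spin":-90},{"x":-0.069,"y":0.072,"z":0.04,"spin":-90},{"x":-0.069,"y":0.072,"z":0.01,"spin":-90},{"x":-0.069,"y":0.072,"z":0,"spin":-90},{"x":-0.069,"y":0.072,"z":0,"spin":-90}]'; python3 hs.py
```

```text
time_s: 20.72
position: [0.5455, 0.0416, 0.2066]
orientation: [-0.0, 1.0, -0.023, -0.0]
wrist_force: [0.1, -0.3, -0.2]
grip_width: 0.707
finger_force: 0.0
top 543 [620.3  -2.7] [86.  39.3] 1.39 z 0.06303302625555994
  local [ -56.  -101.2] yaw 1.3900000000000006
scene 1445 [626.5  38.2] [119.9  79. ] 87.28 z 0.06180481190852733
  local [-51.7 -60. ] yaw -2.719999999999999
```

View pics/hs_scene.png

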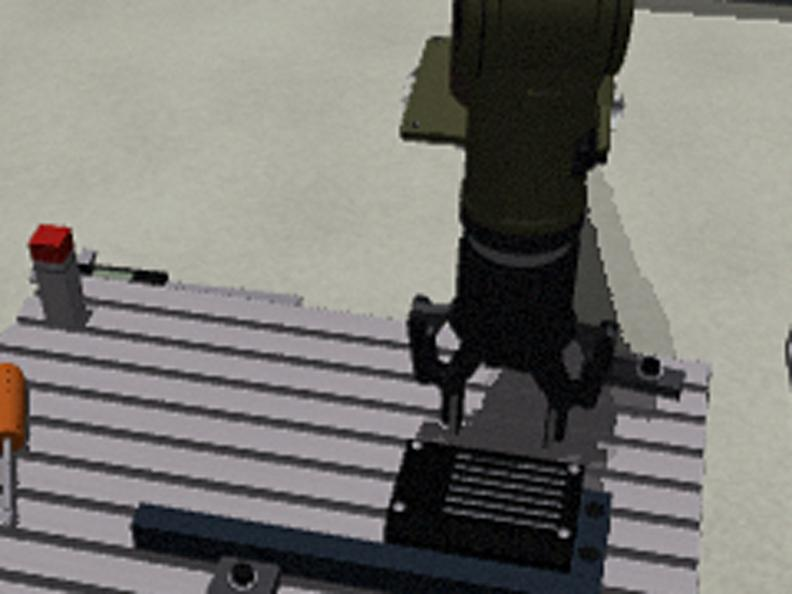

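The scene view shows the housing against the stop at (590,540), yaw -2.7°, local y -60 mm. The fingers are behind its near side at (455,415) and (553,425). Next is a flat push to the fence.

```bash
python3 -m jog '[{"x":0.008,"y":-0.0005,"z":0,"spin":0},{"x":0.014,"y":-0.0005,"z":0,"spin":0},{"x":0.019,"y":-0.001,"z":0,"spin":0},{"x":0.024,"y":-0.001,"z":0,"spin":0},{"x":0.027,"y":-0.001,"z":0,"spin":0},{"x":0.029,"y":-0.0015,"z":0,"spin":0},{"x":0.029,"y":-0.0015,"z":0,"spin":0}]';python3 -m jog '[{"x":0.001,"y":0,"z":0,"spin":0},{"x":0.002,"y":0,"z":0,"spin":0},{"x":0.002,"y":0,"z":0,"spin":0}]'
```

```text
time_s: 21.7
position: [0.5746, 0.0402, 0.2065]
orientation: [0.0, 1.0, -0.023, 0.0]
wrist_force: [-1.2, -0.2, -1.5]
grip_width: 0.702
finger_force: 0.7
time_s: 22.08
position: [0.5762, 0.0402, 0.2066]
orientation: [0.0, 1.0, -0.023, -0.0]
wrist_force: [-3.2, 0.0, -1.2]
grip_width: 0.707
finger_force: 1.3
```

```bash
python3 -m jog '[{"x":0.001,"y":0,"z":0,"spin":0},{"x":0.002,"y":0,"z":0,"spin":0},{"x":0.002,"y":0,"z":0,"spin":0}]'; python3 hs.py
```

```text
time_s: 22.45
position: [0.5769, 0.0403, 0.2066]
orientation: [0.0, 1.0, -0.023, -0.002]
wrist_force: [-6.4, 0.1, 3.6]
grip_width: 0.7
finger_force: 3.3
top 404 [635.1  -6.8] [33.  73.9] 89.13 z 0.06293143352068756
  local [ -41.  -104.5] yaw -0.8700000000000045
scene 1461 [634.8  37.8] [120.2  76.2] 86.41 z 0.061881312890677304
  local [-43.4 -60. ] yaw -3.5900000000000034
```

```bash
python3 -m jog '[{"x":-0.006,"y":0.0003,"z":0,"spin":0},{"x":-0.015,"y":0.0007,"z":0,"spin":0},{"x":-0.015,"y":0.0007,"z":0.035,"spin":0},{"x":-0.015,"y":0.0007,"z":0.035,"spin":0},{"x":0.003,"y":0,"z":0.035,"spin":0},{"x":0.003,"y":0,"z":0.035,"spin":0},{"x":0.003,"y":0,"z":0.028,"spin":0},{"x":0.003,"y":0,"z":0.023,"spin":0},{"x":0.003,"y":0,"z":0.023,"spin":0}]'; python3 -m jog '[{"x":0,"y":0,"z":-0.002,"spin":0},{"x":0,"y":0,"z":-0.004,"spin":0},{"x":0,"y":0,"z":-0.004,"spin":0}]'; python3 -m jog '[{"x":0,"y":0,"z":-0.002,"spin":0},{"x":0,"y":0,"z":-0.003,"spin":0},{"x":0,"y":0,"z":-0.003,"spin":0}]'
```

```text
time_s: 23.68
position: [0.5808, 0.0403, 0.2289]
orientation: [0.0, 1.0, -0.023, -0.001]
wrist_force: [0.3, 0.7, 0.5]
grip_width: 0.704
finger_force: 0.0
time_s: 24.05
position: [0.5814, 0.0402, 0.2256]
orientation: [0.0, 1.0, -0.023, -0.0]
wrist_force: [-0.3, 0.4, -0.1]
grip_width: 0.71
finger_force: 0.0
time_s: 24.42
position: [0.5814, 0.0402, 0.2228]
orientation: [0.0, 1.0, -0.023, 0.0]
wrist_force: [-1.2, 1.7, 1.9]
grip_width: 0.703
finger_force: 0.9
```

The fingertips touch the bevel, with force along both -x and +z. Now the diagonal push.

```bash
python3 -m jog '[{"x":0.001,"y":0,"z":-0.001,"spin":0},{"x":0.002,"y":0,"z":-0.002,"spin":0},{"x":0.003,"y":0,"z":-0.003,"spin":0},{"x":0.003,"y":0,"z":-0.003,"spin":0}]'
```

```text
time_s: 24.92
position: [0.5824, 0.0403, 0.2224]
orientation: [0.0, 1.0, -0.023, -0.003]
wrist_force: [-11.2, 0.3, 29.4]
grip_width: 0.702
finger_force: 14.5
```

```bash
python3 -m jog '[{"x":0.002,"y":0,"z":0.0005,"spin":0},{"x":0.004,"y":0,"z":0.001,"spin":0},{"x":0.004,"y":0,"z":0.001,"spin":0},{"x":0.004,"y":0,"z":0.001,"spin":0}]'; python3 -c "
import g"; python3 hs.py
```

```text
time_s: 25.42
position: [0.5838, 0.0403, 0.2225]
orientation: [0.001, 1.0, -0.023, -0.006]
wrist_force: [-16.2, 0.3, 29.3]
grip_width: 0.704
finger_force: 16.2
top 166 top z 0.0992 (array([468.2, 311.7]), array([23.3, 25.1]), 0.22)
yellow 183 0.09949178697269942
scene 148 top z 0.0963 (array([469.9, 312.2]), array([28.1, 24.7]), 0.86)
yellow 130 0.09659754419930786
top 340 [639.9  -6.6] [33.1 59.7] 88.82 z 0.06312129149570841
  local [ -36.2 -104.1] yaw -1.1800000000000068
scene 1497 [630.6  38. ] [119.8  86.9] 86.94 z 0.06186196488362028
  local [-47.6 -60. ] yaw -3.0600000000000023
```

View pics/hs_scene.png

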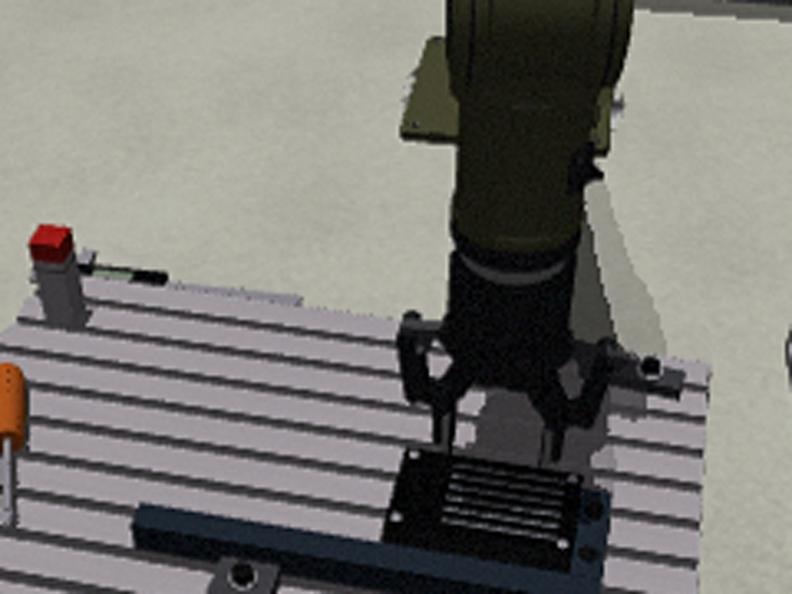

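The scene view shows the housing in the corner, its far side along the rail at (480,555) and its end at the stop at (590,520), with the fingertips on the near bevel at (445,445) and (555,450). I'll trim the push a little further towards the fence and confirm it holds.

```bash
python3 -m jog '[{"x":0.001,"y":0,"z":0.0005,"spin":0},{"x":0.0015,"y":0,"z":0.001,"spin":0},{"x":0.0015,"y":0,"z":0.001,"spin":0},{"x":0.0015,"y":0,"z":0.001,"spin":0}]'; python3 -m jog '[{"x":0,"y":0,"z":0,"spin":0},{"x":0,"y":0,"z":0,"spin":0},{"x":0,"y":0,"z":0,"spin":0},{"x":0,"y":0,"z":0,"spin":0},{"x":0,"y":0,"z":0,"spin":0},{"x":0,"y":0,"z":0,"spin":0},{"x":0,"y":0,"z":0,"spin":0},{"x":0,"y":0,"z":0,"spin":0}]'; python3 hs.py
```

```text
time_s: 26.12
position: [0.5844, 0.0404, 0.2226]
orientation: [0.001, 1.0, -0.023, -0.008]
wrist_force: [-17.3, 0.0, 25.5]
grip_width: 0.704
finger_force: 14.8
time_s: 27.12
position: [0.5844, 0.0403, 0.2226]
orientation: [0.001, 1.0, -0.023, -0.008]
wrist_force: [-16.8, 1.1, 25.1]
grip_width: 0.702
finger_force: 14.8
top 344 [640.1  -7.5] [60.  32.9] 0.65 z 0.063016489710479
  local [ -36. -105.] yaw 0.6499999999999986
scene 1509 [631.   38.1] [119.6  88.3] 87.29 z 0.061900751426104454
  local [-47.2 -59.9] yaw -2.7099999999999795
```

```bash
python3 -c "
from plant import order;print(order.sign_off())"
```

```text
the job is handed in; nothing more can be done
None
```

I handed the job in at about 27 s, without seeing the verdict: the blue gauge stands fully down in its blue slot, and the arm is holding the housing against the stop and fence, pushing about 17 N towards the fence and 25 N down.

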